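Park the swinging coated board over the cure lamp

ROBOT

A 6-joint arm with a two-finger parallel gripper is mounted at the origin on the work surface. World frame = base frame: x ahead of the robot, y to its left, z up, the work surface at z = 0. Lengths are in m, angles in rad, forces in N, time in s.
With the tool pointing down it reaches from about 0.375 to 0.975 m from the base axis. Payload 3.8 kg.
Tool frame: the origin (TCP) lies at the centre of the arm's flange, where the gripper is bolted on; the fingertips stand 173 mm ahead of it and the grasp point (between the pads) lies 155 mm ahead of it (bot.tip_reach is the distance from the TCP to the fingertips, in m); z points along the fingers, y is the line along which they close (so a half turn about z gives the same grasp; the last joint's range is limited). The gripper opens to 85 mm and grips with 20 to 120 N. Pads are 22 mm wide; open, the fingers measure 114 mm over their backs; the gripper's body (76 mm by 85 mm) begins 54 mm behind the grasp point. The pads swing forward as they close: fully open they stand 13 mm farther back than shut.
Start: joints at [-1.344, 0.264, 1.604, -0, 1.274, -0.037], TCP at [0.176, -0.652, 0.405] pointing down, gripper open.
Joint ranges: [-2.63, 2.63], [-0.94, 2.18], [0.31, 2.57], [-1.31, 4.45], [0, 2.66], [-2.55, 2.55]. Speed limits (rad/s): [2.57, 2.57, 3.14, 3.14, 3.14, 3.14].

INTERFACE

Orientations are given as a rotation vector (axis times angle).
In Python, from workcell import bot gives the robot as it stands.
- The arm moves only by the tool drive_tool, never from a script. Its arguments are lists of equal length, an entry for each row: "claw": the finger opening in mm, from 0 to 85.4; "slide": the shift along the world's x, y, z each as a share of 0.5 m, from -1 to 1, a list of three; "yaw": the turn about the world's z as a share of 180 degrees, from -1 to 1. A call has 1 to 8 rows; each row is the pose to reach, as a shift and turn from the pose commanded when the call began, turning the shorter way round; what a row does not reach only later rows make up. A row lasts 1/12 s, in which the tool goes at most 41.7 mm and 7.16 degrees, less where a joint would pass 70% of its speed; a pose out of reach is approached as far as the arm can. A call with a number of a shift or a turn outside -1 to 1 is refused whole. A call with a gripper value outside its range is refused whole. The fingers move at their own pace and stop on an object; "newtons" is the grip in N (left out, the last holds). Time passes only in rows, so rows that repeat a pose let the fingers close. It gives the time, the measured TCP pose, the force, the opening and the grip force at its end, in the units of the state.
- bot.read_state(): the state, without advancing time (a new reading comes with each control period).
- bot.read_camera(name): name is "scene" or "side" or "wrist"; returns a dict with "color" (420x560x3 uint8, red, green, blue), "depth" (420x560 float32, m along the optical axis (not along the pixel's ray), 0 where there is no reading), "mtx" (3x3 intrinsics, pixels), "k1" (the pictures are not rectified: a ray, as slopes to the right and down, at radius r is drawn at 1 + k1 r^2 times it, then the intrinsics apply), "eye" and "rotation" of the camera in the world. Camera axes: x right, y up, looking along -z (the intrinsics and any distortion apply to the point x, -y, -z); pixel columns grow to the right and rows downward; lengths in m; the calibration is good to about 2 mm. A picture is of the moment at which its call begins.
- bot.finish_job(): hands the job in; it is judged then, once.
The state is a dict: "time": time; "q": joint angles; "joint_vel": joint speeds; "joint_torque": joint torques, N m; "tool_pos": TCP position; "tcp_rot": TCP orientation; "wrist_force": force on the tool from outside, world axes, zero at the start; "torque": the same for the moment, N m; "width": opening from 0.0 (shut) to 1.0 (fully open); "grip_force": force on a finger pad.
Only numpy, scipy, OpenCV 4.12 (cv2) and the standard library are available. Lean on these libraries where they do the work, as an engineer would, in place of code of your own. Each camera call takes 0.05 s, during which the arm holds its last target. There are 200 camera calls.

TASK

A freshly coated circuit board lies in a carrier that swings freely under the trolley of an overhead rail, tilted up on its loading rest: take the trolley by its black handle, draw it off the rest and along the rail until the tray is centred over the window of the cure lamp. Calm the swing without ever letting it grow wild, keep the tray there level and still for at least 5 seconds, then let go and leave it hanging calmly over the lamp. The coating is wet: never touch the carrier, its tray or its weight, and leave the bottle, the screwdriver and the spool alone.

Things in the scene. Friction and masses are not known exactly. Their poses are not given: they have to be found in the camera images.
- gantry: Fixed transfer rail on the bench: a level aluminium bar 740 mm long on two posts, its axis 200 mm above the bench. Origin on the bench under the middle of the bar; x is level and square to the bar, y runs along it, z up.
- trolley (a joint): Trolley position along the bar, m: 0 at the stop near the rest, growing towards gantry -y to 0.50 at the far stop; trolley middle at gantry y = 0.21 minus this value. 0.5 kg without carrier, dry friction 1.5 N, drag 3 N per m/s: it stays where left. Starts at 0 to 0.02; at about 0.04 the carrier slips suddenly off its rest and swings.
- handle (a point): Grip point of the trolley's handle: a black upright square post 30 x 30 mm (sides along the gantry's x and y), this point on its axis, 10 mm below its top and 90 mm above the grey trolley body, 315 mm above the bench. Take it from above. Clear of it: the weight's near face is 72 mm to gantry +x, its top 305 mm up.
- carrier: Swinging carrier: flat aluminium arm on a nearly frictionless axle along gantry x, steel weight fixed above, tray with board below. Origin on the axle, level with the bar and 82 mm to its +x side, moving with the trolley. Axes parallel to the gantry's when level. Swing angle = rotation about x, positive with the tray displaced to gantry +y: 0.30 rad on the rest, 0 hanging free.
- weight_centre (a point): Middle of the carrier's round steel weight (40 mm across, 32 mm long), 85 mm above the axle. Masses: arm 0.08 kg, weight 0.30, tray 0.22, board 0.12 (0.08 to 0.17). The whole swings like a simple pendulum 0.48 m long (0.40 to 0.59; period 1.3 to 1.55 s); trolley acceleration a to gantry -y adds a / 0.48 m to the angle's acceleration. Left alone, the swing takes some 40 s to fall to a third.
- tray_centre (a point): Middle of the tray (an open aluminium frame 100 x 140 mm, 16 mm high, holding the green board, with a steel lug bar at each end 110 mm from the middle). In the carrier's frame this point is 53 mm to +x of and 125 mm below the axle.
- rest_top (a point): Middle of the top of the loading rest, a fixed 50 x 50 mm steel ledge 89 mm above the bench, at x = 135 mm, y = 348 mm in the gantry's frame. The tray's lug bar lies on it at the start.
- lamp: Cure lamp, fixed: flat white box on the bench, 150 x 190 mm, 34 mm high, with a dark window 110 x 140 mm in its top, below the tray's path. Origin under its middle; same axes as the gantry. Its middle is 135 mm to +x of the bar's axis, like the tray.
- window (a point): Middle of the lamp's window, 28 mm above the bench; the tray must end centred above this point (tray middle 75 mm above the bench).
- bottle: Bystander: glass bottle 48 mm across, 110 mm tall. Origin under its middle.
- screwdriver: Bystander: screwdriver lying on the bench. Origin below its middle.
- spool: Bystander: grey plastic spool 56 mm across, 40 mm tall. Origin under its middle.

How it is judged:
On the way:
1. the tray hangs level and still, centred over the lamp's window, for 5 s (horizontal distance between tray_centre and window below 0.022 m and angle between carrier's own z axis and vertical below 0.1 rad), for 5 s.
At the end, for the whole second after the job is handed in: After 5 s without a break within 22 mm of the window's middle (seen from above) and within 0.10 rad of level, the tray is still so: within 22 mm and 0.10 rad through the last second, with the trolley released and at rest (all of step 1 and velocity of joint trolley between -0.02 and 0.02 m/s); the robot touches nothing.
It fails at once if the robot touches the carrier, its tray or its weight (contact force between any of the fingers, the arm and carrier above 0.5 N).
It fails at once if the carrier swings wildly (more than 0.6 rad) (angle between carrier's own z axis and vertical above 0.6 rad).
It fails at once if the bottle is disturbed (distance of bottle from where it was at the start of the episode above 0.03 m).
It fails at once if the screwdriver is disturbed (distance of screwdriver from where it was at the start of the episode above 0.03 m).
It fails at once if the spool is disturbed (distance of spool from where it was at the start of the episode above 0.03 m).
It also fails if it takes over 42 s, if anything falls off the work surface, if the arm or the gripper's body presses on something with over 40 N, if the wrist force passes 120 N, or if a joint passes its speed limit or range.

## Working session

There is one attempt and no reset: what is moved stays moved. The work goes in short steps, Python scripts to look and compute and a tool call to move; the robot and the scene stay as the last step left them, time stands still between calls to the robot, and variables do not carry over. Pictures are saved under pics/ and viewed, at most 10 in all, crops included, and the job is handed in when it is done.

Besides the shell and the picture viewer there is one more tool, called after "Emit:" by a JSON object that holds its "fn" and its "kwargs". drive_tool: Moves the arm, as the interface text tells. Shift numbers are shares of 0.5 m and turn numbers shares of 180 degrees, none past 1 either way. Its arguments: {"type":"object","properties":{"claw":{"type":"array","items":{"type":"number"}},"slide":{"type":"array","items":{"type":"array","items":{"type":"number"}}},"yaw":{"type":"array","items":{"type":"number"}},"newtons":{"type":"number"}},"required":["claw","slide","yaw"]}

```bash
mkdir -p pics; cat > h.py <<'E'
import numpy as np,cv2
from workcell import bot
def cloud(c):
    h,w=c["depth"].shape; v,u=np.mgrid[0:h,0:w].astype(float)
    K=np.array(c["mtx"]); 
    p=cv2.undistortPoints(np.stack([u.ravel(),v.ravel()],1)[:,None],K,np.array([c["k1"],0,0,0,0.]))[:,0]
    d=c["depth"].ravel(); P=np.stack([p[:,0]*d,-p[:,1]*d,-d],1)
    return (P@np.array(c["rotation"]).T+np.array(c["eye"])).reshape(h,w,3)
E
python3 - <<'E'
from h import *
print(bot.read_state())
for n in ["scene","side"]:
    c=bot.read_camera(n); np.savez(""+n+"0.npz",**{k:np.array(v) for k,v in c.items()})
    cv2.imwrite(f"pics/{n}0.png",c["color"][:,:,::-1]); print(n,c["eye"],c["rotation"])
E
```

```text
{'time': 0.0, 'q': array([-1.34389186e+00,  2.64736884e-01,  1.60536834e+00, -4.05863329e-06,
        1.27366112e+00, -3.69387860e-02]), 'joint_vel': array([ 0.00073524, -0.00062447,  0.0013622 ,  0.00041634, -0.00014465,
       -0.00209482]), 'joint_torque': array([-1.30123917e-03, -5.15110588e+01, -3.67314863e+01, -3.21038951e-04,
        1.28707982e-02, -1.31652530e-05]), 'tool_pos': array([ 0.1759314 , -0.65131992,  0.40337561]), 'tcp_rot': array([-3.11215023e+00, -4.12960211e-01,  3.29663247e-04]), 'wrist_force': array([ 0.07456021, -0.08359377,  0.17372108]), 'torque': array([ 0.0004675 , -0.01705138,  0.00045541]), 'grip_force': 0.0, 'width': 1.0013852271563257}
scene [1.30144164 0.16637746 1.14290568] [0.48584233 0.56041566 1.64394298]
side [0.18617959 0.74684253 1.01489278] [ 0.26061026 -0.99530219 -2.50571467]
```

View pics/scene0.png

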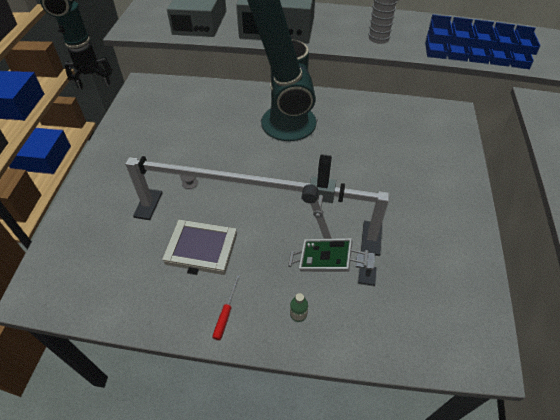

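View pics/side0.png

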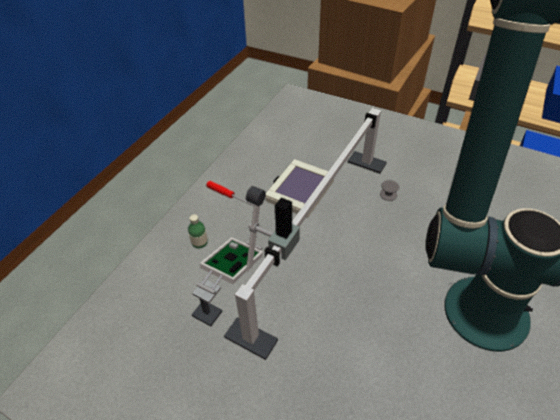

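The scene picture shows the rail from (133,163) to (385,197), with the handle top near (325,158) and the weight at (310,193). The lamp window is centred near (202,245), the spool is at (189,182), the bottle at (299,307) and the screwdriver at (222,320). The side picture agrees, with the handle at (284,203).

```bash
cat >> h.py <<'E'
from scipy.spatial.transform import Rotation as R
def fix(c):
    c=dict(c); r=np.array(c["rotation"]); c["rotation"]=R.from_rotvec(r).as_matrix() if r.shape==(3,) else r; return c
def rect(P2): return cv2.minAreaRect(P2.astype(np.float32))
E
python3 - <<'E'
from h import *
A={}
for n in ["scene","side"]:
    c=fix(np.load(n+"0.npz")); W=cloud(c); ok=c["depth"]>0
    col=c["color"].astype(int); z=W[...,2]; b=ok&(W[...,0]>0.2)&(W[...,0]<1.1)&(abs(W[...,1])<.6)
    print(n,"bench z",np.median(z[b&(abs(z)<.01)]))
    # bar top: near-grey, z 0.2..0.225
    m=b&(z>.195)&(z<.225)&(W[...,0]<.7)
    Q=W[m]; 
    p=Q[:,:2]; 
    for _ in range(5):
        vx,vy,x0,y0=cv2.fitLine(p.astype(np.float32),cv2.DIST_HUBER,0,.01,.01).ravel()
        d=np.array([vx,vy]); d=d*np.sign(d[1]); nn=np.array([d[1],-d[0]]); e=(p-[x0,y0])@nn; p=p[abs(e)<.014]
    s=(p-[x0,y0])@d
    print("bar",len(p),x0,y0,d,np.degrees(np.arctan2(-d[0],d[1])),"ends",np.array([x0,y0])+d*s.min(),np.array([x0,y0])+d*s.max(),s.max()-s.min(), "z",np.percentile(Q[:,2],[10,50,90]))
    # handle top
    m=b&(z>.318)&(z<.335)&(col.max(2)<60); Q=W[m]; print("handle",len(Q),Q.mean(0) if len(Q) else 0,rect(Q[:,:2]) if len(Q) else 0)
    # lamp box top
    m=b&(z>.02)&(z<.045)&(W[...,0]>.4)&(col.min(2)>130)
    k,l,st,ce=cv2.connectedComponentsWithStats(m.astype(np.uint8)); i=1+np.argmax(st[1:,4]); Q=W[l==i]
    print("lamp",len(Q),rect(Q[:,:2]),Q[:,2].mean())
E
```

```text
scene bench z 0.000679283814435161
bar 1902 0.4950438 -0.030930825 [0.0419617 0.9991192] -2.4049342 ends [ 0.47850359 -0.42475801] [0.51073043 0.34257169] 0.7680061500827335 z [0.19903809 0.21090015 0.21591449]
handle 105 [0.49981002 0.15918266 0.32498321] ((0.4975822865962982, 0.15938490629196167), (0.02909170091152191, 0.029771585017442703), 87.61231231689453)
lamp 1112 ((0.6171842813491821, -0.18881013989448547), (0.18973320722579956, 0.1532941609621048), 88.11163330078125) 0.034491569656816344
side bench z 9.841437740676362e-05
bar 1872 0.48430488 0.0149204545 [0.04175541 0.99912786] -2.3931046 ends [ 0.46603742 -0.42218517] [0.49821184 0.34768767] 0.7705448600636218 z [0.20049529 0.2113619  0.21753066]
handle 141 [0.49331493 0.16518409 0.32449248] ((0.4938357472419739, 0.16367614269256592), (0.026397986337542534, 0.027675502002239227), 85.76012420654297)
lamp 592 ((0.6281243562698364, -0.18543988466262817), (0.1933024525642395, 0.1270684152841568), 86.87654876708984) 0.03375088534164085
```

```bash
cat >> h.py <<'E'
YD=np.array([.042,.9991]); XD=np.array([.9991,-.042])
def swing(c):
    "angle (rad), board centre, n from scene picture"
    c=fix(c); W=cloud(c); h=c["color"].astype(int); z=W[...,2]
    m=(c["depth"]>0)&(h[...,1]>h[...,0]+20)&(h[...,1]>h[...,2]+10)&(z>.03)&(z<.2)&(W[...,0]>.4)&(W[...,0]<.72)
    k,l,st,ce=cv2.connectedComponentsWithStats(cv2.dilate(m.astype(np.uint8),np.ones((5,5)))); i=1+np.argmax(st[1:,4]); Q=W[(l==i)&m]
    gx,gy=Q[:,:2]@XD,Q[:,:2]@YD; w=np.ones(len(Q))
    M=np.stack([gx-gx.mean(),gy-gy.mean(),np.ones_like(gx)],1)
    for _ in range(5):
        s=np.linalg.lstsq(M*w[:,None],Q[:,2]*w,rcond=None)[0]; w=1/(1+((Q[:,2]-M@s)/.004)**2)
    r=rect(np.stack([gx,gy],1))
    return np.arctan(s[1]),r[0],len(Q),np.arctan(s[0])
E
python3 - <<'E'
from h import *
c=np.load("scene0.npz"); print(swing(c))
f=fix(c); W=cloud(f); col=f["color"].astype(int)
m=(abs(W[...,2]-.028)<.012)&(np.hypot(W[...,0]-.617,W[...,1]+.189)<.11)&(col.max(2)<130)
k,l,st,ce=cv2.connectedComponentsWithStats(m.astype(np.uint8)); i=1+np.argmax(st[1:,4]); Q=W[l==i][:,:2]
print("window gantry-aligned",rect(np.stack([Q@XD,Q@YD],1)), "handle",np.array([.4976,.1594])@YD,np.array([.4976,.1594])@XD,"lamp",np.array([.6172,-.1888])@XD,np.array([.6172,-.1888])@YD)
E
```

```text
(np.float64(0.2988858980398286), (0.6239098906517029, 0.21580253541469574), 807, np.float64(0.0027970142476038858))
window gantry-aligned ((0.6228624582290649, -0.16216155886650085), (0.1422206163406372, 0.11235304176807404), 89.97343444824219) handle 0.18015573999999998 0.49045735999999995 lamp 0.6245741199999999 -0.16270768
```

Emit:
{"fn": "drive_tool", "kwargs": {"claw": [85,85,85,85,85,85,85,85], "slide": [[0.36,0.48,0.26],[0.36,0.48,0.26],[0.36,0.48,0.26],[0.36,0.48,0.26],[0.36,0.48,0.26],[0.36,0.48,0.26],[0.36,0.48,0.26],[0.36,0.48,0.26]], "yaw": [-0.097,-0.097,-0.097,-0.097,-0.097,-0.097,-0.097,-0.097]}}

```text
time: 0.77
tool_pos: [0.3569, -0.4095, 0.5356]
tcp_rot: [-3.141, 0.064, -0.001]
wrist_force: [0.7, -0.5, 0.4]
width: 1.0
grip_force: 0.0
```

Emit:
{"fn": "drive_tool", "kwargs": {"claw": [85,85,85,85,85,85,85,85], "slide": [[0.16,0.64,0],[0.16,0.64,0],[0.16,0.64,0],[0.16,0.64,0],[0.16,0.64,0],[0.16,0.64,0],[0.16,0.64,0],[0.16,0.64,0]], "yaw": [0,0,0,0,0,0,0,0]}}

```text
time: 1.43
tool_pos: [0.4357, -0.0894, 0.5344]
tcp_rot: [-3.141, 0.064, 0.0]
wrist_force: [0.6, 1.0, 0.0]
width: 0.995
grip_force: 0.0
```

Emit:
{"fn": "drive_tool", "kwargs": {"claw": [85,85,85,85,85,85,85,85], "slide": [[0.118,0.5,0],[0.118,0.5,0],[0.118,0.5,0],[0.118,0.5,0],[0.118,0.5,0],[0.118,0.5,0],[0.118,0.5,0],[0.118,0.5,0]], "yaw": [0,0,0,0,0,0,0,0]}}

```text
time: 2.1
tool_pos: [0.4951, 0.1608, 0.5336]
tcp_rot: [3.141, -0.057, -0.003]
wrist_force: [-0.1, -0.4, -0.8]
width: 0.995
grip_force: 0.0
```

Emit:
{"fn": "drive_tool", "kwargs": {"claw": [85,85,85,70,45,20,20,20], "slide": [[0,0,-0.07],[0,0,-0.13],[0,0,-0.13],[0,0,-0.13],[0,0,-0.13],[0,0,-0.13],[0,0,-0.13],[0,0,-0.13]], "yaw": [0,0,0,0,0,0,0,0], "newtons": 80}}

```text
time: 2.77
tool_pos: [0.4955, 0.1583, 0.4724]
tcp_rot: [-3.139, 0.065, -0.006]
wrist_force: [1.9, 0.7, 8.1]
width: 0.335
grip_force: 84.0
```

```bash
python3 - <<'E'
from h import *
c=bot.read_camera("scene"); print(swing(c)); s=bot.read_state(); print(s["time"],s["tool_pos"],s["tcp_rot"],s["wrist_force"],s["width"],s["grip_force"])
cv2.imwrite("pics/scene1.png",c["color"][:,:,::-1])
E
```

```text
(np.float64(0.29900551224989863), (0.6238613128662109, 0.2145262509584427), 808, np.float64(0.000732835202409464))
2.8167 [0.49549017 0.15832536 0.47243748] [-3.13966662  0.06484667 -0.00644036] [-0.24602533  0.56230849  6.79387793] 0.333655173884719 83.55884313583374
```

View pics/scene1.png

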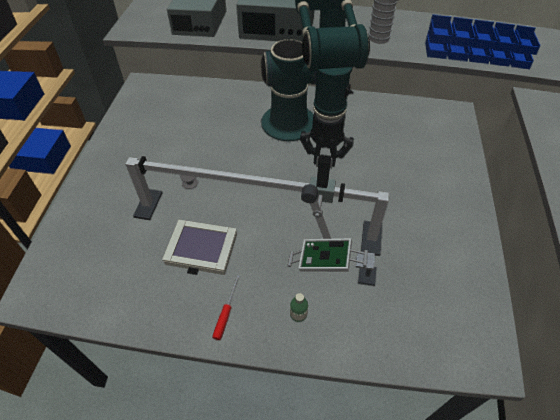

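The handle is gripped, with the fingers at (325,150), and the board still lies on its rest at (326,254). Next I draw it off gently and watch the swing.

Emit:
{"fn": "drive_tool", "kwargs": {"claw": [20,20,20,20,20,20,20,20], "slide": [[-0.0004,-0.01,0],[-0.0011,-0.027,0],[-0.0018,-0.044,0],[-0.0025,-0.06,0],[-0.0032,-0.077,0],[-0.0039,-0.094,0],[-0.0046,-0.11,0],[-0.0053,-0.127,0]], "yaw": [0,0,0,0,0,0,0,0]}}

```text
time: 3.48
tool_pos: [0.4928, 0.095, 0.4724]
tcp_rot: [-3.139, 0.064, -0.007]
wrist_force: [0.2, 1.0, 5.2]
width: 0.337
grip_force: 83.5
```

Emit:
{"fn": "drive_tool", "kwargs": {"claw": [20,20,20,20,20,20,20,20], "slide": [[-0.0007,-0.017,0],[-0.0014,-0.033,0],[-0.0021,-0.05,0],[-0.0028,-0.067,0],[-0.0035,-0.083,0],[-0.0042,-0.1,0],[-0.0046,-0.11,0],[-0.0048,-0.115,0]], "yaw": [0,0,0,0,0,0,0,0]}}

```text
time: 4.15
tool_pos: [0.4903, 0.037, 0.4724]
tcp_rot: [-3.14, 0.065, -0.007]
wrist_force: [-1.3, 1.9, 7.0]
width: 0.337
grip_force: 83.6
```

```bash
cat >> h.py <<'E'
from scipy.optimize import curve_fit
def watch(n,w0=None):
    T,A,G,C=[],[],[],[]
    for _ in range(n):
        t=bot.read_state()["time"]; c=bot.read_camera("scene"); a=swing(c)
        T.append(t);A.append(a[0]);G.append(a[1][1]);C.append(a[2])
    T=np.array(T);A=np.array(A);G=np.array(G);te=bot.read_state()["time"]
    if w0 is None:
        f=lambda t,p,q,w,b:p*np.cos(w*(t-te))+q*np.sin(w*(t-te))+b
        p,_=curve_fit(f,T,A,[.2,.1,4.5,0])
    else:
        f=lambda t,p,q,b:p*np.cos(w0*(t-te))+q*np.sin(w0*(t-te))+b
        p,_=curve_fit(f,T,A,[.1,.1,0])
    print("fit",p,"amp",np.hypot(p[0],p[1]),"resid",np.std(A-f(T,*p)),"t",te,"n",min(C))
    print("trolley gy",np.median(G-.125*np.sin(A)),"target -.162; tcp",bot.read_state()["tool_pos"], "grip",bot.read_state()["grip_force"])
    print(np.round(A,3)); return p,te
E
python3 -c "
from h import *
watch(28)"
```

```text
fit [4.39009623e-02 2.42334025e-01 4.56841570e+00 2.11386874e-03] amp 0.24627844814350597 resid 0.0021908484760236463 t 5.55 n 766
trolley gy 0.057066699575533286 target -.162; tcp [0.49035137 0.03714102 0.47240343] grip 83.59242081642151
[ 0.015  0.072  0.127  0.17   0.21   0.233  0.244  0.247  0.238  0.215
  0.177  0.13   0.083  0.028 -0.032 -0.079 -0.137 -0.175 -0.211 -0.231
 -0.242 -0.241 -0.226 -0.2   -0.16  -0.119 -0.066 -0.012]
```

```bash
cat >> h.py <<'E'
def plan(th,dth,w,D,N,umax=.036):
    "row steps u (m to gantry -y) that kill the swing and travel D"
    dt=1/12; k=w*w/9.81; t=np.arange(N+1)*dt; T=N*dt
    Dm=np.vstack([np.eye(N),np.zeros(N)])-np.vstack([np.zeros(N),np.eye(N)])  # dv at edges
    Th=(k*np.sin(w*(T-t))/w)@Dm/dt; dTh=(k*np.cos(w*(T-t)))@Dm/dt
    E=np.stack([np.ones(N),Th,dTh]); e=np.array([D,-(th*np.cos(w*T)+dth*np.sin(w*T)/w),-(-th*w*np.sin(w*T)+dth*np.cos(w*T))])
    H=Dm.T@Dm; u=np.linalg.solve(np.block([[H,E.T],[E,np.zeros((3,3))]]),np.r_[np.zeros(N),e])[:N]
    tt=np.linspace(0,T,300); th_t=th*np.cos(w*tt)+dth/w*np.sin(w*tt)+sum(k/w*np.sin(w*np.clip(tt-a,0,None))*d for a,d in zip(t,Dm@u/dt))
    print("N",N,"u mm",np.round(u*1e3,1).min(),np.round(u*1e3,1).max(),"max angle",abs(th_t).max())
    return u
def rows(u):
    for i in range(0,len(u),8):
        s=np.cumsum(u[i:i+8]); s=np.pad(s,(0,8-len(s)),mode="edge")
        print([[round(-.042*x/.5,4),round(-.9991*x/.5,3),0] for x in s])
E
python3 - <<'E'
from h import *
for N in [14,16,18,20,22,24]:
    u=plan(.0439+.0,1.107,4.568,.219,N)
    if N in(16,24): rows(u)
E
```

```text
N 14 u mm -3.8 40.3 max angle 0.31356779723607436
N 16 u mm 2.3 30.5 max angle 0.26715264655682075
[[np.float64(-0.0003), np.float64(-0.007), 0], [np.float64(-0.0007), np.float64(-0.016), 0], [np.float64(-0.001), np.float64(-0.024), 0], [np.float64(-0.0013), np.float64(-0.03), 0], [np.float64(-0.0015), np.float64(-0.035), 0], [np.float64(-0.0017), np.float64(-0.041), 0], [np.float64(-0.0021), np.float64(-0.051), 0], [np.float64(-0.0029), np.float64(-0.069), 0]]
[[np.float64(-0.0012), np.float64(-0.029), 0], [np.float64(-0.0029), np.float64(-0.069), 0], [np.float64(-0.005), np.float64(-0.119), 0], [np.float64(-0.0075), np.float64(-0.178), 0], [np.float64(-0.01), np.float64(-0.239), 0], [np.float64(-0.0124), np.float64(-0.296), 0], [np.float64(-0.0144), np.float64(-0.342), 0], [np.float64(-0.0155), np.float64(-0.368), 0]]
N 18 u mm -1.4 26.8 max angle 0.24062473345761556
N 20 u mm -3.3 26.5 max angle 0.2308692717398709
N 22 u mm -3.0 26.4 max angle 0.2323341008010418
N 24 u mm -2.3 26.4 max angle 0.2371240486556838
[[np.float64(0.0001), np.float64(0.002), 0], [np.float64(0.0003), np.fl
[... 314 characters left out ...]
t64(-0.036), 0], [np.float64(-0.0034), np.float64(-0.08), 0], [np.float64(-0.0054), np.float64(-0.13), 0], [np.float64(-0.0077), np.float64(-0.182), 0], [np.float64(-0.0099), np.float64(-0.235), 0], [np.float64(-0.0119), np.float64(-0.283), 0], [np.float64(-0.0137), np.float64(-0.326), 0], [np.float64(-0.0151), np.float64(-0.36), 0]]
[[np.float64(-0.001), np.float64(-0.025), 0], [np.float64(-0.0017), np.float64(-0.04), 0], [np.float64(-0.002), np.float64(-0.048), 0], [np.float64(-0.002), np.float64(-0.049), 0], [np.float64(-0.0019), np.float64(-0.046), 0], [np.float64(-0.0017), np.float64(-0.041), 0], [np.float64(-0.0016), np.float64(-0.037), 0], [np.float64(-0.0015), np.float64(-0.035), 0]]
```

Executing the 16-row plan.

Emit:
{"fn": "drive_tool", "kwargs": {"claw": [20,20,20,20,20,20,20,20], "slide": [[-0.0003,-0.007,0],[-0.0007,-0.016,0],[-0.001,-0.024,0],[-0.0013,-0.03,0],[-0.0015,-0.035,0],[-0.0017,-0.041,0],[-0.0021,-0.051,0],[-0.0029,-0.069,0]], "yaw": [0,0,0,0,0,0,0,0]}}

```text
time: 6.22
tool_pos: [0.4889, 0.0035, 0.4724]
tcp_rot: [-3.139, 0.063, -0.007]
wrist_force: [-0.3, 2.8, 6.6]
width: 0.332
grip_force: 83.6
```

Emit:
{"fn": "drive_tool", "kwargs": {"claw": [20,20,20,20,20,20,20,20], "slide": [[-0.0012,-0.029,0],[-0.0029,-0.069,0],[-0.005,-0.119,0],[-0.0075,-0.178,0],[-0.01,-0.239,0],[-0.0124,-0.296,0],[-0.0144,-0.342,0],[-0.0155,-0.368,0]], "yaw": [0,0,0,0,0,0,0,0]}}

```text
time: 6.88
tool_pos: [0.481, -0.1834, 0.4724]
tcp_rot: [3.139, -0.067, 0.006]
wrist_force: [0.6, 2.1, 7.3]
width: 0.339
grip_force: 83.7
```

```bash
python3 - <<'E'
from h import *
p,te=watch(24,4.568)
u=plan(p[0],p[1]*4.568,4.568,0,16); rows(u)
c=bot.read_camera("scene"); cv2.imwrite("pics/scene2.png",c["color"][:,:,::-1])
E
```

```text
fit [ 0.01820314 -0.01168048  0.00349495] amp 0.021628398706700216 resid 0.002601811934381892 t 8.0833 n 760
trolley gy -0.16271727152087143 target -.162; tcp [ 0.48110812 -0.18154544  0.47243977] grip 83.56364250183105
[ 0.007  0.005  0.003 -0.009 -0.01  -0.016 -0.018 -0.018 -0.021 -0.015
 -0.012 -0.011 -0.01  -0.003 -0.002  0.001  0.01   0.021  0.016  0.023
  0.023  0.027  0.022  0.023]
N 16 u mm -1.4 1.4 max angle 0.018203135021552692
[[np.float64(0.0), np.float64(0.001), 0], [np.float64(0.0001), np.float64(0.002), 0], [np.float64(0.0001), np.float64(0.003), 0], [np.float64(0.0001), np.float64(0.003), 0], [np.float64(0.0001), np.float64(0.002), 0], [np.float64(-0.0), np.float64(-0.0), 0], [np.float64(-0.0001), np.float64(-0.003), 0], [np.float64(-0.0003), np.float64(-0.006), 0]]
[[np.float64(-0.0001), np.float64(-0.002), 0], [np.float64(-0.0002), np.float64(-0.004), 0], [np.float64(-0.0002), np.float64(-0.004), 0], [np.float64(-0.0001), np.float64(-0.003), 0], [np.float64(-0.0001), np.float64(-0.001), 0], [np.float64(0.0001), np.float64(0.001), 0], [np.float64(0.0002), np.float64(0.004), 0], [np.float64(0.0003), np.float64(0.006), 0]]
```

View pics/scene2.png

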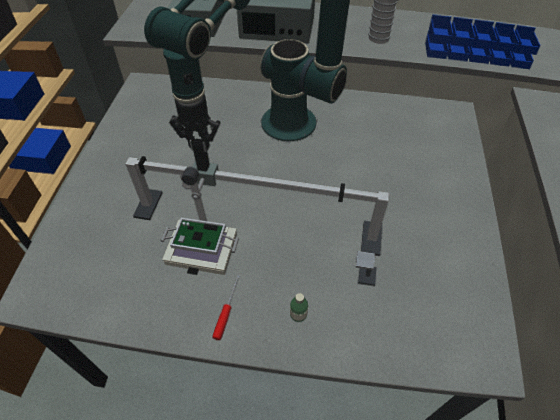

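The tray now hangs over the lamp at (198,236), with only 0.02 rad of swing and 1 mm off centre. Camera calls can pass the rest of the hold time while I keep monitoring.

```bash
python3 - <<'E'
from h import *
for _ in range(70): bot.read_camera("scene")
watch(26,4.568)
E
```

```text
fit [-0.01105483  0.01596433  0.0020539 ] amp 0.019418269261438293 resid 0.0016164576115258282 t 12.9333 n 752
trolley gy -0.16272962283811807 target -.162; tcp [ 0.48110003 -0.18154527  0.47240807] grip 83.5629415512085
[-0.004  0.002  0.006  0.008  0.017  0.017  0.02   0.023  0.024  0.017
  0.019  0.018  0.014  0.008  0.008  0.    -0.003 -0.005 -0.009 -0.013
 -0.017 -0.018 -0.019 -0.017 -0.014 -0.012]
```

Emit:
{"fn": "drive_tool", "kwargs": {"claw": [30,34,42,55,70,85,85,85], "slide": [[0,0,0],[0,0,0],[0,0,0],[0,0,0],[0,0,0],[0,0,0],[0,0,0],[0,0,0]], "yaw": [0,0,0,0,0,0,0,0]}}

```text
time: 13.6
tool_pos: [0.4807, -0.1811, 0.4695]
tcp_rot: [-3.141, 0.064, 0.001]
wrist_force: [0.3, -0.5, 0.4]
width: 0.995
grip_force: 0.0
```

Emit:
{"fn": "drive_tool", "kwargs": {"claw": [85,85,85,85,85,85,85,85], "slide": [[0,0,0],[0,0,0.03],[0,0,0.07],[0,0,0.12],[0,0,0.17],[0,0,0.22],[0,0,0.24],[0,0,0.24]], "yaw": [0,0,0,0,0,0,0,0]}}

```text
time: 14.27
tool_pos: [0.481, -0.1812, 0.5931]
tcp_rot: [3.139, -0.064, 0.009]
wrist_force: [-0.3, 0.7, 0.1]
width: 0.993
grip_force: 0.0
```

```bash
python3 - <<'E'
from h import *
watch(24,4.568); print(bot.read_state()["wrist_force"],bot.read_state()["width"])
E
```

```text
fit [-0.01914284 -0.00041384  0.00172956] amp 0.019147317702140107 resid 0.0016623971626803004 t 15.4667 n 755
trolley gy -0.16260574590492632 target -.162; tcp [ 0.48075722 -0.18113841  0.58970045] grip 0.0
[-0.013 -0.009 -0.006 -0.001  0.003  0.008  0.013  0.017  0.017  0.022
  0.022  0.021  0.021  0.015  0.012  0.013  0.008  0.001 -0.001 -0.007
 -0.012 -0.014 -0.012 -0.014]
[-0.03847057  0.94671633 -0.87194838] 0.9955972965097529
```

```bash
python3 -c "
from workcell import bot
print(bot.finish_job())"
```

```text
the job is handed in; nothing more can be done
None
```

I handed the job in at about 15.5 s: the tray hung within about 1 mm of the window's middle with about 0.02 rad of swing, held there some 6 s, then was released with the gripper clear; the hand-in gave no verdict.

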